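# Hold the gas lighter ready over the burner

## Task

The stove's own igniter has failed. Pull the blue gas lighter out of the wooden utensil block, carry it over the glasses to the stove and lower it between the prongs of the pan support until its steel tip hovers about a centimetre above the middle of the brass burner head, lighter upright, tip down and still, without ever touching the stove with it. Finish while still holding it there, ready for me to open the gas; do not let go, and leave everything else standing where it is.

Things in the scene. Friction and masses are not known exactly. Their poses are not given: they have to be found in the camera images.
- lighter: Gas lighter, 228 mm long, about 60 g, standing tip down in one of the block's outer sockets (varies; leans up to 5 degrees). Upper half blue plastic with a red button on top, lower half steel tube. Grips and collides as a bar 16 mm (its x) by 18 mm (its z). y runs from tip (-y) to button (+y), up. Origin: mid length, 9 mm off the centre line, which is at z = +9 mm. Top 234 mm above the worktop.
- lighter_tip (a point): Middle of the end of the lighter's steel tube, its spark tip; same axes as the lighter.
- block: Loose heavy (1.6 kg) light wood block, 168 mm (its x) by 62 mm (its y) by 90 mm high, with three upright sockets, 23 x 24 mm, 82 mm deep, in a row at x = -52, 0, +52 mm. Lighter and peeler stand in the two outer ones (either way round), the middle one is empty. Origin: centre of its underside.
- peeler: Vegetable peeler with a yellow handle, 188 mm long, 16 mm thick, standing in the other outer socket, handle up, its top 192 mm above the worktop. Origin at mid length. Leave it in the block.
- stove: Portable single-burner gas stove, dark steel, fixed in place. Origin: on the worktop under the burner's axis; at yaw 0 its front with the knob faces the robot (-x). It spans x -108..108 mm (knob to -129), y -172..98 mm; top 58 mm high; the cartridge bay on its right (y -172..-98 mm) 70 mm.
- trivet: Black cast iron pan support, part of the stove round its burner: ring of 188 mm diameter with five upright prongs, their tops 95 mm above the worktop; the inner ends of the prongs leave an opening of 64 mm diameter over the burner. Origin: on the burner axis, 58 mm above the worktop.
- burner_top (a point): Middle of the flat top of the brass burner head (52 mm diameter), 73 mm above the worktop, 22 mm below the prong tops. z up; turns with the stove.
- steel_glass: Steel drinking glass, 72 mm diameter, 95 mm high, upright between block and stove. Origin: centre of its underside.
- clear_glass: Clear glass tumbler standing upside down, 69 mm diameter, 96 mm high, between block and stove. Origin: centre of its underside.
- salt: Salt shaker, 44 mm diameter, 90 mm high, between block and stove. Origin: centre of its underside.
- onion: Brown onion, 79 mm wide, 85 mm high, on the worktop behind the salt and glasses. Origin: centre of its underside.
- garlic: Garlic bulb, 60 mm, beside the onion. Origin: centre of its underside.
Not all that is in view belongs to the job. There is more than one size of the lighter; the job needs the smaller.

How it is judged:
On the way:
1. the lighter is pulled clear of the block, held by the gripper (height (world z) of lighter_tip above 0.095 m and contact force between lighter and the fingers above 1 N), for 0.2 s.
At the end, for the whole second after the job is handed in: The gripper holds the lighter still and upright (within 0.2 rad), tip down, its tip 3 to 20 mm above the top of the burner head and within 12 mm of its middle sideways, the lighter not touching the stove (horizontal distance between lighter_tip and burner_top below 0.012 m and z of lighter_tip in the frame of burner_top between 0.003 and 0.02 m and angle between lighter's own y axis and vertical below 0.2 rad and linear speed of lighter below 0.015 m/s and angular speed of lighter below 0.15 rad/s and contact force between lighter and the fingers above 1 N and contact force between lighter and stove below 0.05 N); the arm keeps its last pose, push and grip.
It fails at once if the lighter touches the stove, its burner or its pan support (contact force between lighter and stove above 0.3 N).
It fails at once if a glass or the salt shaker is shifted by more than 20 mm or tipped ((distance of steel_glass from where it was at the start of the episode above 0.02 m or angle between steel_glass's own z axis and vertical above 0.3 rad) or (distance of clear_glass from where it was at the start of the episode above 0.02 m or angle between clear_glass's own z axis and vertical above 0.3 rad) or (distance of salt from where it was at the start of the episode above 0.02 m or angle between salt's own z axis and vertical above 0.3 rad)).
It fails at once if the onion or the garlic is shifted by more than 20 mm (distance of any of onion, garlic from where it was at the start of the episode above 0.02 m).
It fails at once if the block is shifted by more than 25 mm or the peeler by more than 30 mm (distance of block from where it was at the start of the episode above 0.025 m or distance of peeler from where it was at the start of the episode above 0.03 m).
It also fails if it takes over 40 s, if anything falls off the work surface, if the arm or the gripper's body presses on something with over 40 N, if the wrist force passes 120 N, or if a joint passes its speed limit or range.

## Robot

A 6-joint arm with a two-finger parallel gripper is mounted at the origin on a cart in front of the work surface, level with it; the furniture and walls round the work are solid. World frame = base frame: x ahead of the robot, y to its left, z up, the work surface at z = 0. Lengths are in m, angles in rad, forces in N, time in s.
With the tool pointing down it reaches from about 0.4 to 0.925 m from the base axis. Payload 3.4 kg.
Tool frame: the origin (TCP) lies between the finger pads; the fingertips stand 17 mm ahead of it and the grasp point (between the pads) lies 2 mm behind it; z points along the fingers, y is the direction in which the jaws open and shut (so a half turn about z gives the same grasp; the last joint's range is limited). The gripper opens to 85 mm and grips with 20 to 120 N. Pads are 22 mm wide; open, the fingers measure 114 mm over their backs; the gripper's body (76 mm by 85 mm) begins 54 mm behind the grasp point. The pads swing forward as they close: fully open they stand 13 mm farther back than shut.
Start: joints at [-1.308, 0.307, 1.506, -0, 1.328, -0.073], TCP at [0.19, -0.543, 0.248] pointing down, gripper open.
Joint ranges: [-3.12, 3.12], [-1.05, 2.28], [0.14, 2.33], [-1.42, 4.57], [0.1, 2.73], [-2.68, 2.68]. Speed limits (rad/s): [2.57, 2.57, 3.14, 3.14, 3.14, 3.14].

## Interface

Orientations are given as a 3x3 rotation matrix whose columns are the frame's x, y, z axes.
In Python, from workcell import env gives the robot as it stands.
- The arm moves only by the shell command python3 -m inch 'ROWS' [FORCE]. ROWS is JSON, a list of rows, each a list of 7 numbers: the turn, a rotation vector about the tool's x, y, z in degrees, then the shift along the tool's x, y, z in m, then the opening, from -1 (shut) to 1 (fully open). A call has 1 to 20 rows; each row shifts and turns the pose as measured when the row begins, along the tool's axes as they then stand; what a row does not reach is not made up. A row lasts 1/12 s, in which the tool goes at most 41.7 mm and 7.16 degrees, less where a joint would pass 70% of its speed; a pose out of reach is approached as far as the arm can. A call with a gripper value outside its range is refused whole. The fingers move at their own pace and stop on an object; FORCE is the grip in N (left out, the last holds). Time passes only in rows, so rows that do not move let the fingers close. It gives the time, the measured TCP pose, the force and the opening at its end, in the units of the state.
- env.state(): the state, without advancing time (a new reading comes with each control period).
- env.get_image(name): name is "scene" or "top" or "wrist"; returns (picture, depth): 420x560x3 uint8, red, green, blue; 420x560 float32, m along the optical axis (not along the pixel's ray), 0 where there is no reading.
- env.camera_model(name): a dict with "fx", "fy", "cx", "cy" (pixels), "k1" (the pictures are not rectified: a ray, as slopes to the right and down, at radius r is drawn at 1 + k1 r^2 times it, then the intrinsics apply), "position" and "rotation" of the camera in the world. Camera axes: x right, y down, z forward; pixel columns grow to the right and rows downward; lengths in m; the calibration is good to about 2 mm. A picture is of the moment at which its call begins: read the wrist's pose just before it. camera_model takes no time and is no camera call; for the wrist camera it gives the pose at the moment of the call.
- env.close_job(): hands the job in, once; it reports no verdict.
The state is a dict: "time": time; "joint_pos": joint angles; "dq": joint speeds; "tau": joint torques, N m; "tool_pos": TCP position; "ee_rot": TCP orientation; "force": force on the tool from outside, world axes, zero at the start; "ft_torque": the same for the moment, N m; "opening": opening from 0.0 (shut) to 1.0 (fully open).
Only numpy, scipy, OpenCV 4.12 (cv2) and the standard library are available. Lean on these libraries where they do the work, as an engineer would, in place of code of your own. Each camera call takes 0.05 s, during which the arm holds its last target.

## Working session

There is one attempt and no reset: what is moved stays moved. The work goes in short steps, Python scripts to look and compute and a shell command to move; the robot and the scene stay as the last step left them, time stands still between calls to the robot, and variables do not carry over. Pictures are saved under pics/ and viewed, and the job is handed in when it is done.

```bash
ls; mkdir -p pics
python3 - <<'E'
from workcell import env
import cv2,numpy as np
for n in ["scene","top","wrist"]:
    m=env.camera_model(n)
    im,d=env.get_image(n); cv2.imwrite(f"pics/{n}0.png",im[:,:,::-1]); np.save(f"pics/{n}0.npy",d)
    print(n,{k:np.round(v,3).tolist() for k,v in m.items()})
s=env.state(); print(s)
E
```

```text
pics
scene {'fx': 544.984, 'fy': 544.984, 'cx': 283.512, 'cy': 216.482, 'k1': -0.08, 'position': [-0.132, 0.611, 0.697], 'rotation': [[-0.603, -0.437, 0.667], [-0.798, 0.312, -0.516], [0.018, -0.843, -0.537]]}
top {'fx': 382.947, 'fy': 382.947, 'cx': 283.459, 'cy': 218.634, 'k1': -0.053, 'position': [0.433, 0.048, 1.119], 'rotation': [[-0.007, -0.986, 0.168], [-1.0, 0.008, 0.003], [-0.004, -0.168, -0.986]]}
wrist {'fx': 359.632, 'fy': 359.632, 'cx': 282.716, 'cy': 207.632, 'k1': -0.085, 'position': [0.256, -0.52, 0.374], 'rotation': [[0.331, -0.907, -0.261], [-0.944, -0.319, -0.089], [-0.003, 0.276, -0.961]]}
{'time': 0.15, 'joint_pos': array([-1.30752782e+00,  3.07408048e-01,  1.50733451e+00, -7.71468223e-06,
        1.32839852e+00, -7.34707133e-02]), 'dq': array([ 0.00083148, -0.00016167, -0.00492457,  0.00124099, -0.00111446,
        0.00060287]), 'tau': array([ 3.66967770e-04, -4.57977068e+01, -2.52218932e+01, -1.80364491e-04,
        8.43170652e-03, -1.61854325e-05]), 'tool_pos': array([ 0.1898507 , -0.54224231,  0.24760333]), 'ee_rot': array([[ 9.43836487e-01,  3.30412647e-01, -4.10189103e-04],
       [ 3.30412884e-01, -9.43835312e-01,  1.49312155e-03],
       [ 1.06195283e-04, -1.54479436e-03, -9.99998801e-01]]), 'force': array([ 0.49505842, -0.25785709, -0.0664281 ]), 'ft_torque': array([ 0.02933166, -0.02283655, -0.02772654]), 'opening': 1.002574720598968}
```

View pics/scene0.png

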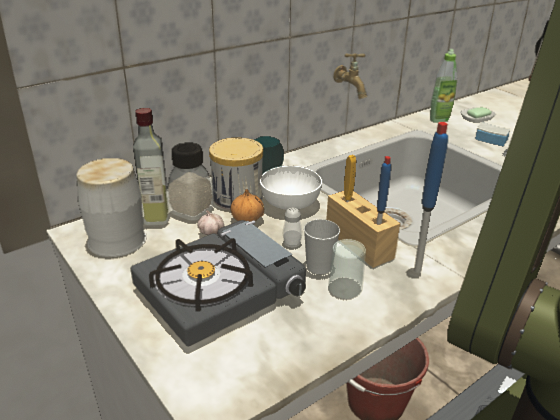

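View pics/top0.png

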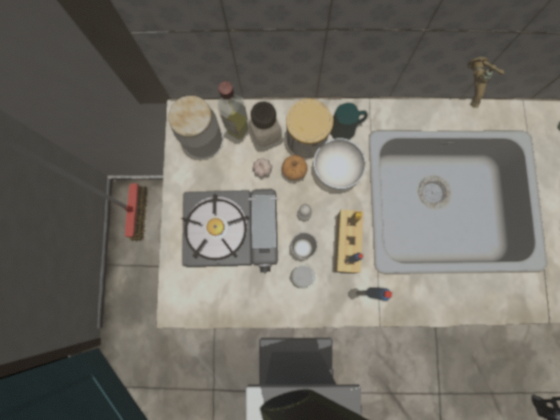

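View pics/wrist0.png

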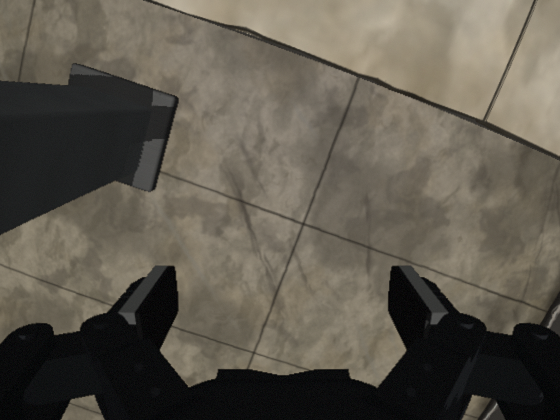

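The scene picture shows the stove at (200,270), the block at (362,228) with the yellow peeler (350,178) and the small blue lighter (384,185), and the larger decoy lighter standing free at (430,200). The glasses are at (321,247) and (347,270). The top view has the same layout: burner (215,227), block (350,242), lighter button about (357,257).

```bash
cat > h.py <<'E'
import numpy as np,cv2
def K(m): return np.array([[m["fx"],0,m["cx"]],[0,m["fy"],m["cy"]],[0,0,1]]),np.array([m["k1"],0,0,0,0.])
def ray(m,u,v):
    k,d=K(m); p=cv2.undistortPoints(np.array([[[u,v]]],float),k,d)[0,0]
    return np.array(m["rotation"])@np.array([p[0],p[1],1.])
def pt(m,D,u,v): return np.array(m["position"])+ray(m,u,v)*D[int(round(v)),int(round(u))]
def atz(m,u,v,z):
    r=ray(m,u,v); p=np.array(m["position"]); return p+r*(z-p[2])/r[2]
def cloud(m,D):
    k,d=K(m); h,w=D.shape; uu,vv=np.meshgrid(np.arange(w),np.arange(h))
    p=cv2.undistortPoints(np.stack([uu,vv],-1).reshape(-1,1,2).astype(float),k,d).reshape(h,w,2)
    c=np.dstack([p,np.ones((h,w))])*D[...,None]
    return c@np.array(m["rotation"]).T+np.array(m["position"])
def tri(m1,a,m2,b):
    r1,r2=ray(m1,*a),ray(m2,*b);r1/=np.linalg.norm(r1);r2/=np.linalg.norm(r2)
    p1,p2=np.array(m1["position"]),np.array(m2["position"])
    t=np.linalg.lstsq(np.stack([r1,-r2],1),p2-p1,rcond=None)[0]
    return (p1+t[0]*r1+p2+t[1]*r2)/2, np.linalg.norm(p1+t[0]*r1-p2-t[1]*r2)
def proj(m,P):
    R=np.array(m["rotation"]).T; k,d=K(m); c=R@(np.asarray(P,float)-np.array(m["position"]))
    return cv2.projectPoints(c.reshape(1,1,3),np.zeros(3),np.zeros(3),k,d)[0].ravel()
def crop(src,dst,x0,y0,x1,y1,s):
    im=cv2.imread(src)[y0:y1,x0:x1]; cv2.imwrite(dst,cv2.resize(im,None,fx=s,fy=s,interpolation=cv2.INTER_CUBIC))
E
python3 - <<'E'
from h import *
crop("pics/top0.png","pics/topc_block.png",280,180,400,320,4)
crop("pics/top0.png","pics/topc_stove.png",170,180,290,280,6)
crop("pics/scene0.png","pics/scenec_block.png",270,110,470,310,3)
crop("pics/scene0.png","pics/scenec_stove.png",120,210,320,340,4)
E
```

```text
(no output)
```

View pics/topc_block.png

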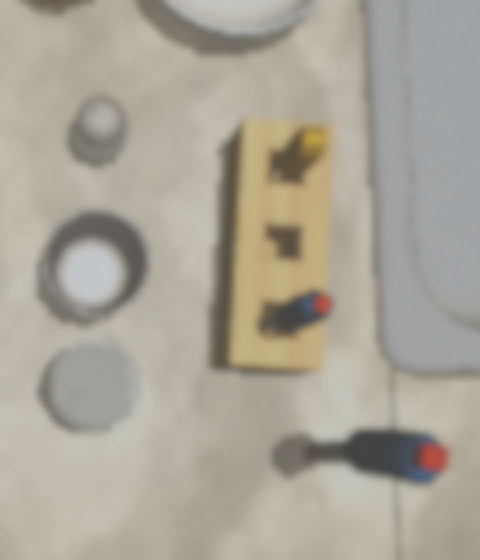

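View pics/topc_stove.png

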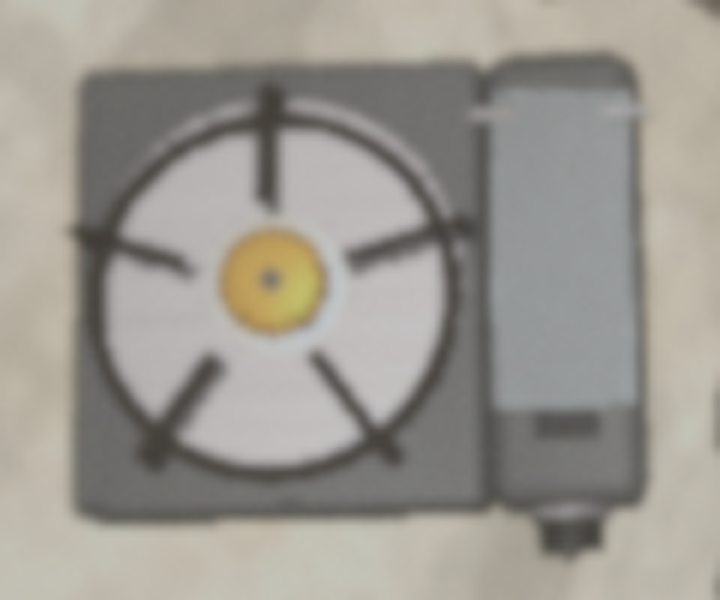

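View pics/scenec_block.png

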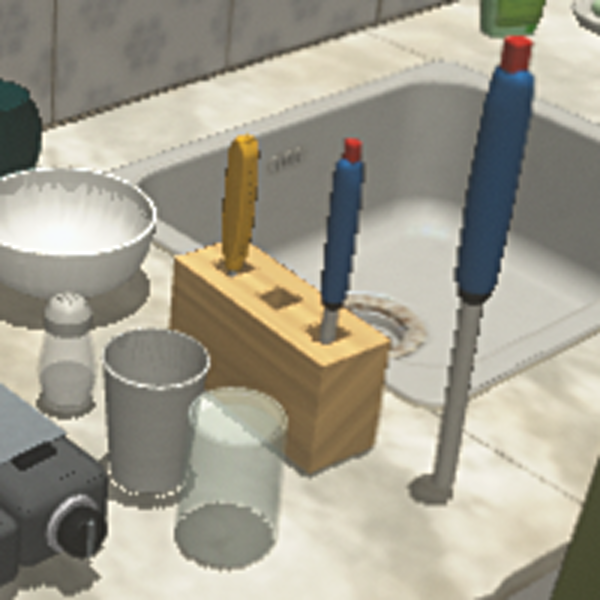

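View pics/scenec_stove.png

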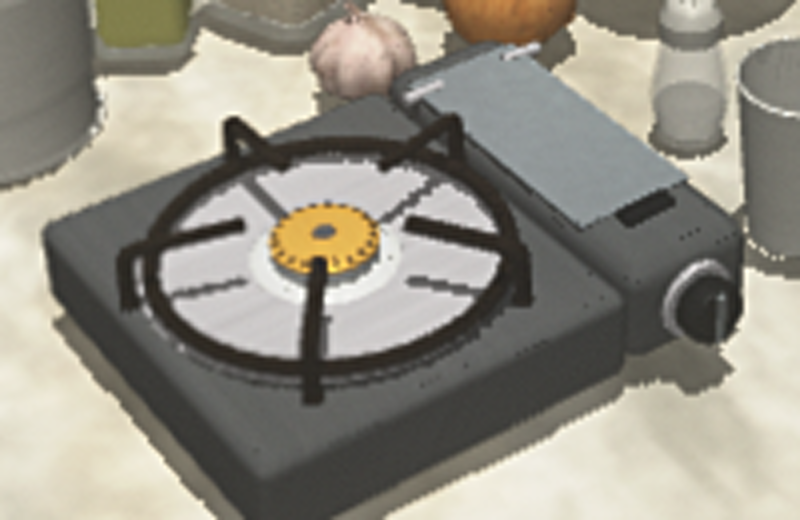

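Run:
```python
from h import *
from workcell import env
T,S=env.camera_model("top"),env.camera_model("scene")
Dt,Ds=np.load("pics/top0.npy"),np.load("pics/scene0.npy")
np.set_printoptions(precision=4,suppress=True)
def c(x,y,s,x0,y0): return ((x+.5)/s-.5+x0,(y+.5)/s-.5+y0)
b=lambda x,y:c(x,y,4,280,180); st=lambda x,y:c(x,y,6,170,180); sb=lambda x,y:c(x,y,3,270,110); ss=lambda x,y:c(x,y,4,120,210)
print("burner",tri(T,st(271,279),S,ss(323,231)),pt(T,Dt,*st(271,265)),pt(S,Ds,*ss(323,245)),atz(T,*st(271,279),.073),atz(S,*ss(323,231),.073))
print("lighter top",tri(T,b(320,303),S,sb(352,145)),pt(T,Dt,*b(320,303)),pt(S,Ds,*sb(352,150)))
print("lighter at socket",pt(S,Ds,*sb(329,335)),"blue low",pt(S,Ds,*sb(337,295)))
print("decoy top",tri(T,b(430,458),S,sb(517,42)),pt(T,Dt,*b(430,458)),"base",atz(S,*sb(432,490),0))
print("peeler top",tri(T,b(314,140),S,sb(245,140)))
for n,p in dict(fl=(243,121),fr=(330,128),nr=(320,370),nl=(229,365)).items(): print(n,atz(T,*b(*p),.09))
print("socket mid", atz(T,*b(283,240),.09))
for n,p,z in [("steel",(93,268),.095),("clear",(90,387),.096),("salt",(102,118),.09)]: print(n,atz(T,*b(*p),z))
# lighter cloud from scene: blue pixels
im=cv2.imread("pics/scene0.png"); C=cloud(S,Ds)
R=C[150:232,372:395].reshape(-1,3); 
ok=(R[:,2]>.1)&(R[:,2]<.24)&(abs(R[:,0]-.49)<.06)&(abs(R[:,1]+.3)<.08)
for z in np.arange(.1,.24,.01):
    q=R[ok&(abs(R[:,2]-z)<.006)]
    if len(q): print(round(z,2),len(q),np.median(q,0))
```

```text
burner (array([0.5917, 0.2423, 0.0733]), np.float64(0.0007804987678220992)) [0.5976 0.2418 0.0755] [0.583  0.2477 0.0732] [0.5915 0.2421 0.073 ] [0.5923 0.2424 0.073 ]
lighter top (array([ 0.4959, -0.1246,  0.2329]), np.float64(0.0004255666277253706)) [ 0.4956 -0.1233  0.2384] [ 0.4939 -0.1232  0.2306]
lighter at socket [ 0.4913 -0.1215  0.0908] blue low [ 0.4847 -0.1164  0.1282]
decoy top (array([ 0.4096, -0.1597,  0.3261]), np.float64(0.00019306302469595683)) [ 0.4097 -0.1593  0.3273] base [ 0.4031 -0.1474  0.    ]
peeler top (array([ 0.5992, -0.1324,  0.1924]), np.float64(0.0004223335071845969))
fl [ 0.6311 -0.1044  0.09  ]
fr [ 0.6257 -0.1639  0.09  ]
nr [ 0.4616 -0.1506  0.09  ]
nl [ 0.4655 -0.0899  0.09  ]
socket mid [ 0.549  -0.1289  0.09  ]
steel [0.5306 0.0001 0.095 ]
clear [0.4516 0.0033 0.096 ]
salt [ 0.6339 -0.0079  0.09  ]
```

```bash
python3 -m inch '[[0,0,6.1,0,0,-0.04,1],[0,0,6.1,0,0,-0.04,1],[0,0,6.1,0,0,-0.04,1],[0,0,6.1,0,0,-0.04,1],[0,0,0,0.019,-0.0316,0,1],[0,0,0,0.019,-0.0316,0,1],[0,0,0,0.019,-0.0316,0,1],[0,0,0,0.019,-0.0316,0,1],[0,0,0,0.019,-0.0316,0,1],[0,0,0,0.019,-0.0316,0,1],[0,0,0,0.019,-0.0316,0,1],[0,0,0,0.019,-0.0316,0,1],[0,0,0,0.019,-0.0316,0,1],[0,0,0,0.019,-0.0316,0,1]]'
```

```text
time: 1.32
tool_pos: [0.4179, -0.2431, 0.4115]
ee_rot: [[0.992, -0.127, -0.004], [-0.127, -0.992, 0.01], [-0.005, -0.01, -1.0]]
force: [0.7, -0.5, 0.6]
opening: 1.001
```

```bash
python3 -m inch '[[0,0,-2.3,0.0165,-0.031,0,1],[0,0,0,0.0165,-0.031,0,1],[0,0,0,0.0165,-0.031,0,1],[0,0,0,0.0165,-0.031,0,1],[0,0,0,0,0,0,1],[0,0,0,0,0,0,1]]'
python3 - <<'E'
from h import *
from workcell import env
import json
s=env.state(); m=env.camera_model("wrist"); im,D=env.get_image("wrist")
cv2.imwrite("pics/w1.png",im[:,:,::-1]); np.save("pics/w1.npy",D)
json.dump({k:np.array(v).tolist() for k,v in m.items()},open("w1.json","w")); print(s["tool_pos"],m["position"])
E
```

```text
time: 1.82
tool_pos: [0.5011, -0.112, 0.4104]
ee_rot: [[0.997, -0.075, -0.005], [-0.075, -0.997, 0.014], [-0.006, -0.014, -1.0]]
force: [-0.3, -0.7, -0.1]
opening: 1.0
[ 0.50105749 -0.11201685  0.41041135] [ 0.57124984 -0.11929419  0.53695199]
```

View pics/w1.png

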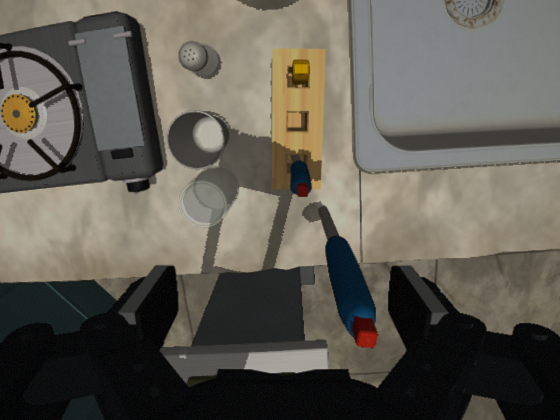

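The wrist view shows the lighter's red button at about (303,190) with its socket at (298,163). The decoy's button is at (366,332), and the burner at (18,113).

```bash
python3 -c "
from h import *
crop('pics/w1.png','pics/w1c.png',260,40,340,240,3)
crop('pics/w1.png','pics/w1d.png',270,140,340,210,8)"
```

```text
(no output)
```

View pics/w1d.png

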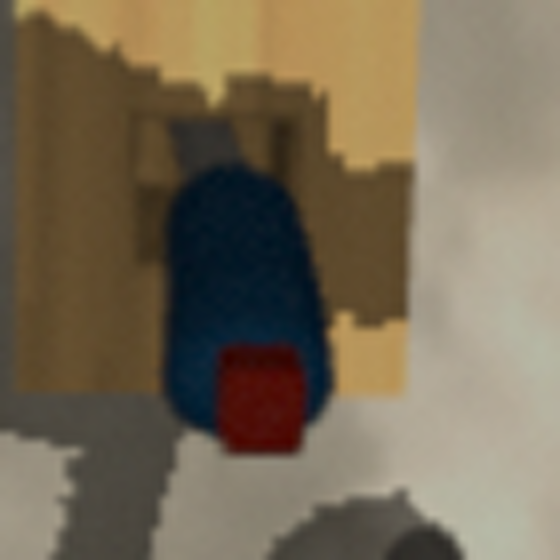

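View pics/w1c.png

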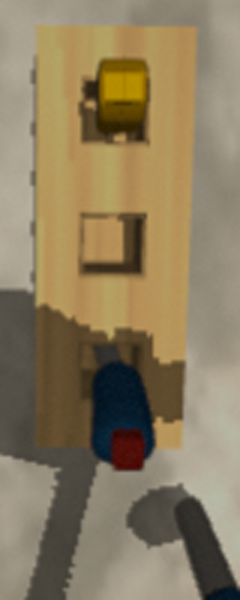

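Run:
```python
from h import *
from workcell import env
import json
T,S=env.camera_model("top"),env.camera_model("scene"); W=json.load(open("w1.json"))
np.set_printoptions(precision=4,suppress=True)
def c(x,y,s,x0,y0): return ((x+.5)/s-.5+x0,(y+.5)/s-.5+y0)
b=lambda x,y:c(x,y,4,280,180); sb=lambda x,y:c(x,y,3,270,110); w=lambda x,y:c(x,y,8,270,140); w3=lambda x,y:c(x,y,3,260,40)
print("top", atz(T,*b(320,303),.234),atz(S,*sb(352,141),.234),atz(W,*w(261,410),.234),tri(W,w(261,410),S,sb(352,141)))
print("low blue end", tri(W,w(232,200),S,sb(336,300)), atz(W,*w(225,170),.12))
print("tube at socket",atz(S,*sb(328,338),.09),atz(W,*w(203,140),.09))
print("block corners",[atz(W,*w3(*p),.09) for p in [(37,25),(197,28),(183,448),(36,445)]])
print("mid socket",atz(W,*w3(112,243),.09))
for z in (.234,.12,.09):
  for p in ((.496,-.1246),(.494,-.1215)): print(z,p,proj(W,[*p,z]),proj(S,[*p,z]))
D=np.load("pics/w1.npy"); C=cloud(W,D)
Ds=np.load("pics/scene0.npy"); A=cloud(S,Ds)[150:232,365:400].reshape(-1,3); B=C[150:200,285:315].reshape(-1,3)
P=np.vstack([A,B]); P=P[(P[:,2]>.1)&(P[:,2]<.24)&(abs(P[:,0]-.495)<.03)&(abs(P[:,1]+.124)<.03)]
for z in np.arange(.1,.24,.015):
    for Q,n in((A,'S'),(B,'W')):
        q=Q[(abs(Q[:,2]-z)<.008)&(abs(Q[:,0]-.495)<.03)&(abs(Q[:,1]+.124)<.03)]
        if len(q)>2: print(round(z,3),n,len(q),q.min(0)[:2],q.max(0)[:2],np.median(q,0)[:2])
```

```text
top [ 0.4959 -0.1242  0.234 ] [ 0.4983 -0.1273  0.234 ] [ 0.4967 -0.1263  0.234 ] (array([ 0.4971, -0.1262,  0.2348]), np.float64(0.00041653078872313446))
low blue end (array([ 0.4978, -0.1283,  0.1133]), np.float64(0.004315147419780532)) [ 0.505  -0.1259  0.12  ]
tube at socket [ 0.4898 -0.1192  0.09  ] [ 0.5051 -0.1232  0.09  ]
block corners [array([ 0.6348, -0.1051,  0.09  ]), array([ 0.6292, -0.1669,  0.09  ]), array([ 0.4621, -0.1533,  0.09  ]), array([ 0.4678, -0.0911,  0.09  ])]
mid socket [ 0.5493 -0.1287  0.09  ]
0.234 (0.496, -0.1246) [300.2509 191.7777] [386.9127 157.4628]
0.234 (0.494, -0.1215) [296.826  194.2534] [386.5497 158.2519]
0.12 (0.496, -0.1246) [297.077  168.4778] [380.3481 207.8163]
0.12 (0.494, -0.1215) [294.548  170.3427] [379.9847 208.699 ]
0.09 (0.496, -0.1246) [296.4978 164.2372] [378.7163 220.1752]
0.09 (0.494, -0.1215) [294.1318 165.988 ] [378.3532 221.0779]
0.1 S 95 [ 0.4652 -0.1533] [ 0.5245 -0.0943] [ 0.4914 -0.1239]
0.1 W 108 [ 0.4659 -0.1471] [ 0.515  -0.1086] [ 0.4992 -0.1323]
0.115 S 40 [ 0.4853 -0.1289] [ 0.5003 -0.1162] [ 0.4908 -0.1201]
0.115 
[... 391 characters left out ...]
 0.4977 -0.1357] [ 0.5078 -0.1162] [ 0.5062 -0.1248]
0.175 S 76 [ 0.4823 -0.1322] [ 0.5031 -0.1137] [ 0.4891 -0.1184]
0.175 W 55 [ 0.498  -0.1355] [ 0.508  -0.1161] [ 0.5064 -0.1251]
0.19 S 74 [ 0.4835 -0.1315] [ 0.5039 -0.1119] [ 0.4892 -0.1182]
0.19 W 53 [ 0.4986 -0.1355] [ 0.5076 -0.1161] [ 0.5064 -0.1253]
0.205 S 82 [ 0.4835 -0.1324] [ 0.5035 -0.1116] [ 0.4887 -0.1187]
0.205 W 86 [ 0.4992 -0.1351] [ 0.5076 -0.1161] [ 0.5058 -0.1258]
0.22 S 76 [ 0.4846 -0.1332] [ 0.5009 -0.1131] [ 0.4912 -0.121 ]
0.22 W 229 [ 0.4908 -0.135 ] [ 0.5066 -0.1158] [ 0.5018 -0.1239]
0.235 S 36 [ 0.4888 -0.129 ] [ 0.4996 -0.1197] [ 0.493  -0.1235]
0.235 W 140 [ 0.4922 -0.1309] [ 0.5024 -0.1216] [ 0.4981 -0.1261]
```

```bash
python3 -m inch '[[-0.8,0,0.5,-0.0036,0.0138,0.03,1],[0,0,0,0,0,0.035,1],[0,0,0,0,0,0.035,1],[0,0,0,0,0,0.01,1],[0,0,0,0,0,0,1]]'
python3 - <<'E'
from h import *
from workcell import env
im,D=env.get_image("wrist"); cv2.imwrite("pics/w2.png",im[:,:,::-1])
im,D=env.get_image("scene"); cv2.imwrite("pics/s2.png",im[:,:,::-1])
print(env.state()["tool_pos"],[proj(env.camera_model("wrist"),[.4965,-.1255,z]) for z in(.234,.12)])
E
```

```text
time: 2.28
tool_pos: [0.4945, -0.1308, 0.2985]
ee_rot: [[0.996, -0.089, -0.0], [-0.089, -0.996, -0.003], [-0.0, 0.003, -1.0]]
force: [-0.1, 0.5, 0.2]
opening: 0.999
[ 0.49566202 -0.13097682  0.30061564] [array([272.11708356, 231.22928776]), array([275.31270218, 187.43518993])]
```

View pics/w2.png

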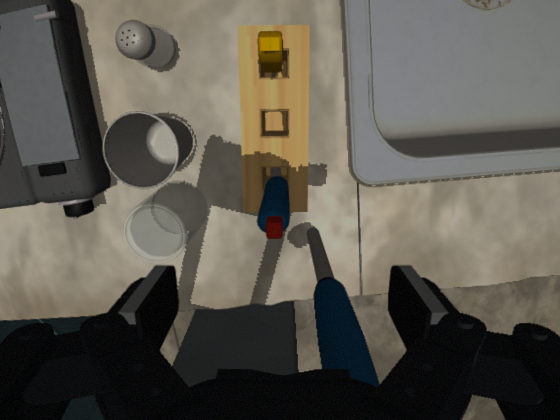

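View pics/s2.png

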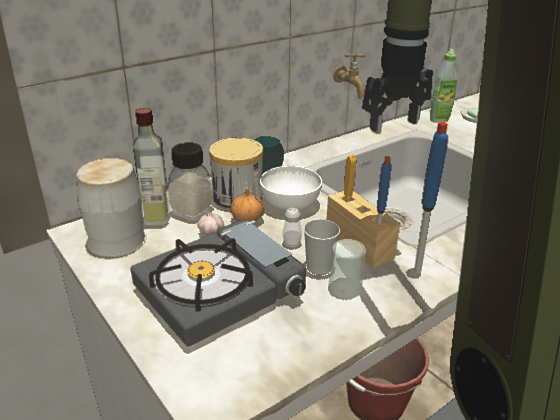

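The button is at (274,226), where I predicted it, and the scene view shows the gripper above the block, clear of the decoy. Next I'll correct y by 5 mm and descend.

```bash
python3 -m inch '[[0,0,0,0.001,-0.0045,0.01,1],[0,0,0,0,0,0.025,1],[0,0,0,0,0,0.025,1],[0,0,0,0,0,0.02,1],[0,0,0,0,0,0.015,1],[0,0,0,0,0,0.005,1],[0,0,0,0,0,0,1]]'
python3 - <<'E'
from h import *
from workcell import env
im,D=env.get_image("wrist"); cv2.imwrite("pics/w3.png",im[:,:,::-1])
s=env.state();print(s["tool_pos"],s["force"])
E
```

```text
time: 2.97
tool_pos: [0.5061, -0.1313, 0.2063]
ee_rot: [[0.995, -0.094, 0.026], [-0.094, -0.996, -0.012], [0.027, 0.009, -1.0]]
force: [0.3, 0.5, 0.9]
opening: 1.002
[ 0.50641094 -0.13145119  0.2069142 ] [-0.1519229   0.15965796 -0.47636345]
```

View pics/w3.png

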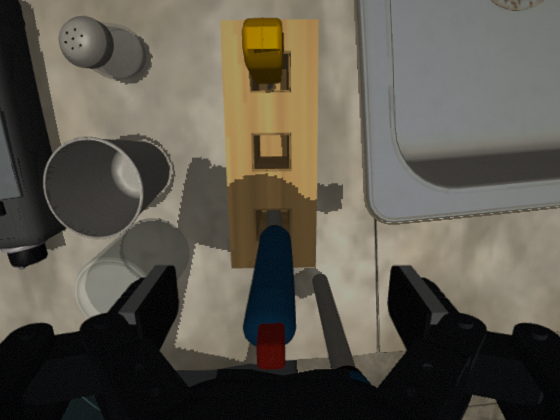

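```bash
python3 -m inch '[[0.7,-1.5,0,-0.0095,-0.0055,0,1],[0,0,0,0,0,0,1],[0,0,0,0,0,0.01,1],[0,0,0,0,0,0.008,1],[0,0,0,0,0,0,1]]'; python3 -c "
from workcell import env
s=env.state();print(s['tool_pos'],s['ee_rot'].round(3),s['force'])"
```

```text
time: 3.43
tool_pos: [0.5027, -0.1268, 0.1933]
ee_rot: [[0.995, -0.094, 0.015], [-0.094, -0.996, -0.002], [0.015, 0.001, -1.0]]
force: [-0.8, 0.3, -0.6]
opening: 0.998
[ 0.50269184 -0.12682111  0.19327337] [[ 0.995 -0.094  0.015]
 [-0.094 -0.996 -0.002]
 [ 0.015  0.001 -1.   ]] [-0.81189591  0.3140269  -0.6483625 ]
```

```bash
python3 -m inch '[[0,-0.9,0,-0.005,-0.001,0.004,1],[0,0,0,0,0,0,1],[0,0,0,0,0,0,-1],[0,0,0,0,0,0,-1],[0,0,0,0,0,0,-1],[0,0,0,0,0,0,-1],[0,0,0,0,0,0,-1],[0,0,0,0,0,0,-1],[0,0,0,0,0,0,-1],[0,0,0,0,0,0,-1]]' 60
python3 - <<'E'
from h import *
from workcell import env
im,D=env.get_image("wrist"); cv2.imwrite("pics/w4.png",im[:,:,::-1])
s=env.state();print(s["tool_pos"],s["force"],s["opening"])
E
```

```text
time: 4.27
tool_pos: [0.4981, -0.1255, 0.1889]
ee_rot: [[0.996, -0.094, -0.001], [-0.094, -0.996, -0.001], [-0.0, 0.001, -1.0]]
force: [0.1, 0.9, -0.7]
opening: 0.2
[ 0.49813304 -0.12553874  0.18892822] [-0.90797258  0.45115357  0.38970657] 0.2010212373996161
```

View pics/w4.png

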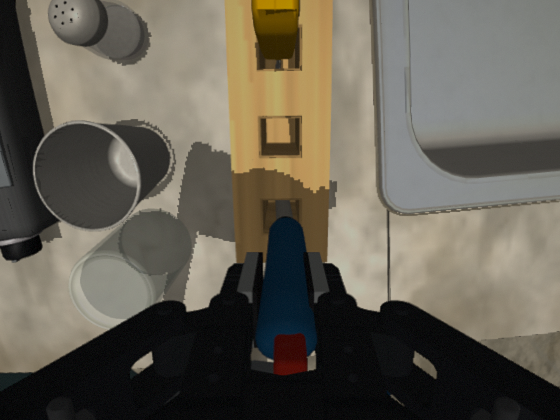

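```bash
python3 -m inch '[[0,0,0,0,0,-0.012,-1],[0,0,0,0,0,-0.012,-1],[0,0,0,0,0,-0.012,-1],[0,0,0,0,0,0,-1]]'
```

```text
time: 4.65
tool_pos: [0.4974, -0.1253, 0.2248]
ee_rot: [[0.996, -0.094, -0.003], [-0.094, -0.996, -0.0], [-0.003, 0.001, -1.0]]
force: [0.6, -0.0, 0.3]
opening: 0.203
```

Lifting cleanly, with no side force.

```bash
python3 -m inch '[[0,0,0,0,0,-0.015,-1],[0,0,0,0,0,-0.015,-1],[0,0,0,0,0,-0.015,-1],[0,0,0,0,0,-0.02,-1],[0,0,0,0,0,-0.025,-1],[0,0,0,0,0,-0.025,-1],[0,0,0,0,0,-0.025,-1],[0,0,0,0,0,0,-1],[0,0,0,0,0,0,-1]]'
python3 - <<'E'
from h import *
from workcell import env
for n in("wrist","scene"):
    im,D=env.get_image(n); cv2.imwrite(f"pics/{n}5.png",im[:,:,::-1]); np.save(f"pics/{n}5.npy",D)
s=env.state();print(s["tool_pos"],s["force"],s["opening"],s["joint_pos"])
E
```

```text
time: 5.4
tool_pos: [0.4964, -0.1248, 0.3644]
ee_rot: [[0.995, -0.094, -0.01], [-0.094, -0.996, 0.002], [-0.01, -0.001, -1.0]]
force: [-0.1, 0.3, -1.0]
opening: 0.201
[ 0.49615281 -0.12471242  0.36373782] [-0.14701508 -0.00187529 -0.9158288 ] 0.2059143748737673 [-3.27965806e-01  1.52695546e-01  1.42786488e+00 -1.25770740e-03
  1.57223706e+00  1.33727959e+00]
```

View pics/scene5.png

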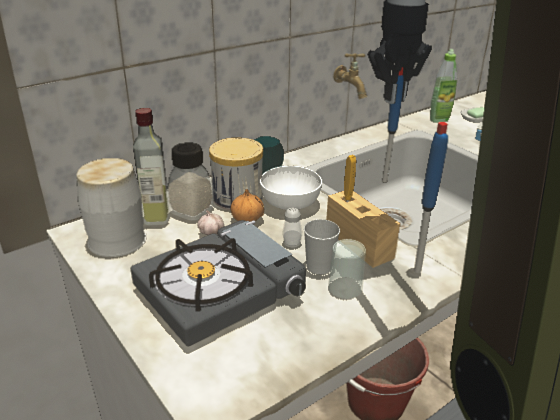

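The lighter is out of the block and hangs upright, with its tip at about (387,180). Now I'll carry it over the glasses.

```bash
python3 -m inch '[[0,-0.5,0,0.003,-0.015,0,-1],[0,0,0,0.005,-0.03,0,-1],[0,0,0,0.0055,-0.034,0,-1],[0,0,0,0.0055,-0.034,0,-1],[0,0,0,0.0055,-0.034,0,-1],[0,0,0,0.0055,-0.034,0,-1],[0,0,0,0.0055,-0.034,0,-1],[0,0,0,0.0055,-0.034,0,-1],[0,0,0,0.0055,-0.034,0,-1],[0,0,0,0.004,-0.025,0,-1],[0,0,0,0.002,-0.015,0,-1],[0,0,0,0,0,0,-1]]'
```

```text
time: 6.5
tool_pos: [0.5746, 0.2042, 0.3361]
ee_rot: [[0.993, -0.101, -0.059], [-0.101, -0.995, -0.001], [-0.058, 0.006, -0.998]]
force: [-0.3, 0.0, 0.0]
opening: 0.198
```

```bash
python3 -m inch '[[0,1.7,0,0.006,-0.018,0,-1],[0,1.7,0,0.006,-0.018,0,-1],[0,0,0,0,0,0,-1],[0,0,0,0,0,0,-1]]'
python3 - <<'E'
from h import *
from workcell import env
for n in("wrist","scene","top"):
    im,D=env.get_image(n); cv2.imwrite(f"pics/{n}6.png",im[:,:,::-1]); np.save(f"pics/{n}6.npy",D)
s=env.state();print(s["tool_pos"],s["force"],s["opening"],s["ee_rot"].round(3))
crop("pics/scene6.png","pics/scenec6.png",130,110,290,310,3)
E
```

```text
time: 6.83
tool_pos: [0.5877, 0.2379, 0.3267]
ee_rot: [[0.995, -0.1, -0.011], [-0.1, -0.995, -0.014], [-0.01, 0.015, -1.0]]
force: [0.4, 0.0, -0.1]
opening: 0.207
[0.5881232  0.23728732 0.32763019] [-0.51598216  0.26499493 -0.56175314] 0.201265650678059 [[ 0.995 -0.101 -0.01 ]
 [-0.101 -0.995 -0.013]
 [-0.009  0.014 -1.   ]]
```

View pics/scenec6.png

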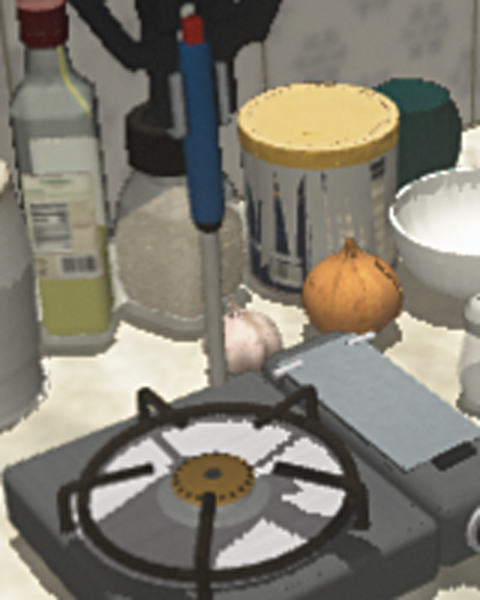

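View pics/wrist6.png

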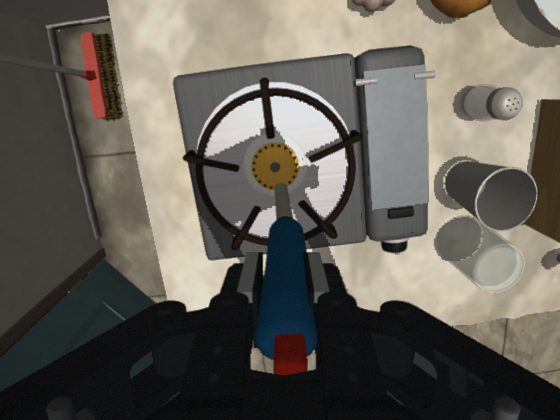

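View pics/top6.png

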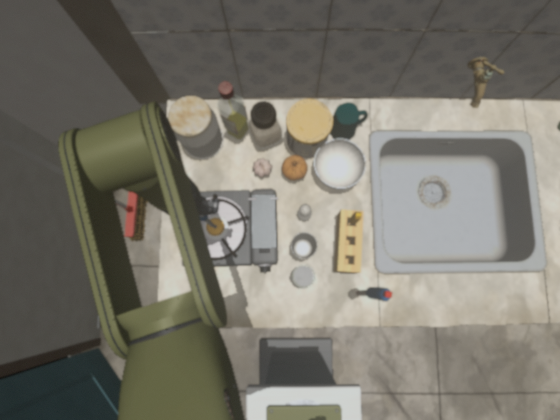

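```bash
python3 -c "
from h import *
crop('pics/wrist6.png','pics/w6c.png',245,135,315,225,6)
crop('pics/scene6.png','pics/s6c.png',180,170,220,285,5)"
```

```text
(no output)
```

View pics/w6c.png

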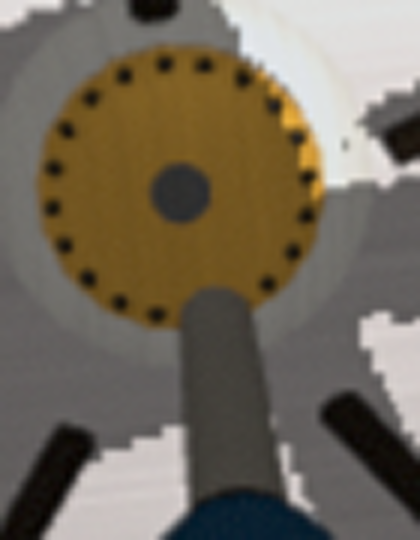

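View pics/s6c.png

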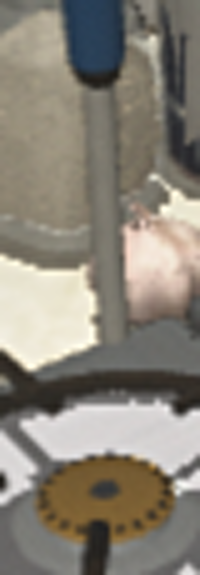

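Run:
```python
from h import *
from workcell import env
np.set_printoptions(precision=4,suppress=True)
W,S=env.camera_model("wrist"),env.camera_model("scene"); s=env.state()
def c(x,y,s,x0,y0): return ((x+.5)/s-.5+x0,(y+.5)/s-.5+y0)
wc=lambda x,y:c(x,y,6,245,135); sc=lambda x,y:c(x,y,5,180,170)
tip=tri(W,wc(216,320),S,sc(113,339)); print("tip",tip)
bt=tri(W,wc(181,192),S,sc(105,489)); print("burner",bt,atz(W,*wc(181,192),.073),atz(S,*sc(105,489),.073))
p=s["tool_pos"];R=s["ee_rot"];print(p,R.T@(tip[0]-p)," delta tool", R.T@(bt[0]+[0,0,.012]-tip[0]))
# shaft direction in scene: compare two points
print("expected tip from vertical", proj(W,p+R@[0,0,.182]),wc(216,320),proj(S,p+R@[0,0,.182]),sc(113,339))
C=cloud(W,np.load("pics/wrist6.npy"));A=cloud(S,np.load("pics/scene6.npy"))
for Q,n,sl in((A,'S',np.s_[110:245,180:215]),(C,'W',np.s_[180:370,255:320])):
    Q=Q[sl].reshape(-1,3);Q=Q[(abs(Q[:,0]-.588)<.03)&(abs(Q[:,1]-.238)<.02)]
    for z in np.arange(.15,.38,.02):
        q=Q[abs(Q[:,2]-z)<.01]
        if len(q)>3: print(n,round(z,2),len(q),q[:,:2].min(0),q[:,:2].max(0),np.median(q,0)[:2])
```

```text
tip (array([0.5851, 0.2371, 0.1426]), np.float64(0.0009050200175520982))
burner (array([0.5923, 0.2418, 0.0727]), np.float64(0.00030593168863682384)) [0.5923 0.2416 0.073 ] [0.592  0.2421 0.073 ]
[0.5881 0.2373 0.3276] [-0.0014 -0.0021  0.185 ]  delta tool [ 0.0072 -0.0062  0.0578]
expected tip from vertical [282.4243 186.9482] (280.5833333333333, 187.91666666666666) [203.0565 235.2412] (202.2, 237.4)
S 0.15 45 [0.5766 0.2337] [0.5862 0.2456] [0.5803 0.24  ]
S 0.17 56 [0.5766 0.234 ] [0.5857 0.2437] [0.5802 0.2403]
S 0.19 70 [0.5768 0.2328] [0.5859 0.2438] [0.5803 0.2399]
S 0.21 65 [0.5777 0.2328] [0.5876 0.2432] [0.5804 0.2395]
S 0.23 64 [0.5755 0.2314] [0.5852 0.2426] [0.5803 0.2389]
S 0.25 79 [0.5747 0.2298] [0.5863 0.2466] [0.5793 0.2393]
S 0.27 129 [0.5733 0.2277] [0.5887 0.2469] [0.5772 0.2406]
S 0.29 134 [0.573  0.2272] [0.5897 0.2469] [0.5769 0.2416]
S 0.31 177 [0.5714 0.2188] [0.5945 0.2568] [0.5765 0.2418]
S 0.33 279 [0.572  0.2181] [0.586  0.2577] [0.577 0.24 ]
S 0.35 292 [0.5705 0.2184] [0.5952 0.258 ] [0.5778 0.2388]
S 0.37 263 [0.568  0.2182] [0.5994 0.2579] [0.578  0.2315]
W 0.15 34 [0.5881 0.2317] [0.5915 0.2412] [0.5907 0.2366]
W 0.17 72 [0.587  0.2312] [0.5918 0.2411] [0.5908 0.2363]
W 0.19 91 [0.5873 0.2305] [0.5916 0.241 ] [0.5907 0.2361]
W 0.21 109 [0.5867 0.2302] [0.5918 0.241 ] [0.5909 0.2356]
W 0.23 140 [0.5874 0.2297] [0.592  0.2401] [0.5909 0.2351]
W 0.25 50 [0.5895 0.229 ] [0.5954 0.2411] [0.5916 0.2346]
W 0.27 351 [0.5877 0.225 ] [0.5968 0.2446] [0.595  0.2342]
W 0.29 484 [0.5882 0.2252] [0.5977 0.2447] [0.5959 0.2343]
W 0.31 802 [0.5859 0.2208] [0.6002 0.2472] [0.5967 0.2352]
W 0.33 1609 [0.5861 0.2212] [0.6006 0.2469] [0.597  0.2346]
W 0.35 2845 [0.5783 0.2233] [0.6005 0.248 ] [0.5949 0.2346]
W 0.37 2206 [0.5795 0.2254] [0.6003 0.2453] [0.5917 0.2354]
```

```bash
python3 -m inch '[[0.7,0.6,0,0.005,-0.003,0,-1],[0,0,0,0,0,0,-1],[0,0,0,0,0,0.01,-1],[0,0,0,0,0,0.01,-1],[0,0,0,0,0,0,-1]]'
```

```text
time: 7.4
tool_pos: [0.5946, 0.236, 0.3071]
ee_rot: [[0.994, -0.106, 0.005], [-0.106, -0.994, -0.001], [0.005, 0.001, -1.0]]
force: [0.3, -0.4, -0.8]
opening: 0.204
```

```bash
python3 -m inch '[[0,0,0,-0.0015,-0.004,0,-1],[0,0,0,0,0,0,-1],[0,0,0,0,0,0.008,-1],[0,0,0,0,0,0.007,-1],[0,0,0,0,0,0,-1]]'
```

```text
time: 7.82
tool_pos: [0.5929, 0.2402, 0.2896]
ee_rot: [[0.994, -0.106, 0.003], [-0.106, -0.994, -0.001], [0.003, 0.001, -1.0]]
force: [0.3, 0.1, -0.2]
opening: 0.201
```

Tip at about 0.105 m, just above the prong tops. I'll check both views before entering.

```bash
cat > look.py <<'E'
from h import *
from workcell import env
import sys
t=sys.argv[1]
for n in("wrist","scene"):
    im,D=env.get_image(n); cv2.imwrite(f"pics/{n}{t}.png",im[:,:,::-1])
crop(f"pics/wrist{t}.png",f"pics/wc{t}.png",225,130,325,225,6)
crop(f"pics/scene{t}.png",f"pics/sc{t}.png",155,205,255,305,6)
E
python3 look.py 7
```

```text
(no output)
```

View pics/wc7.png

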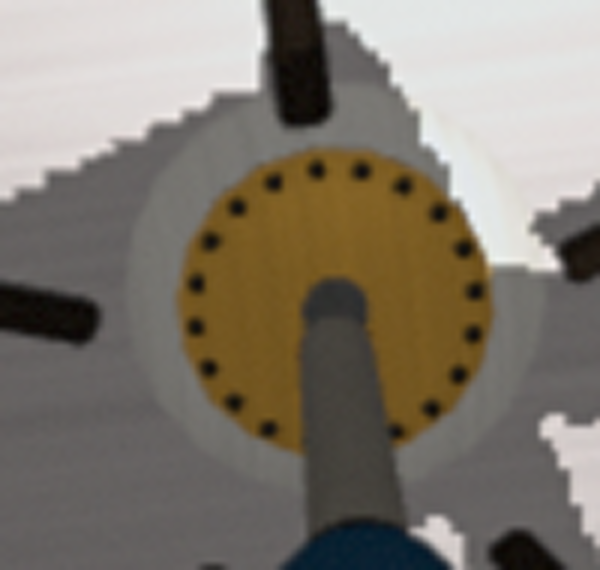

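View pics/sc7.png

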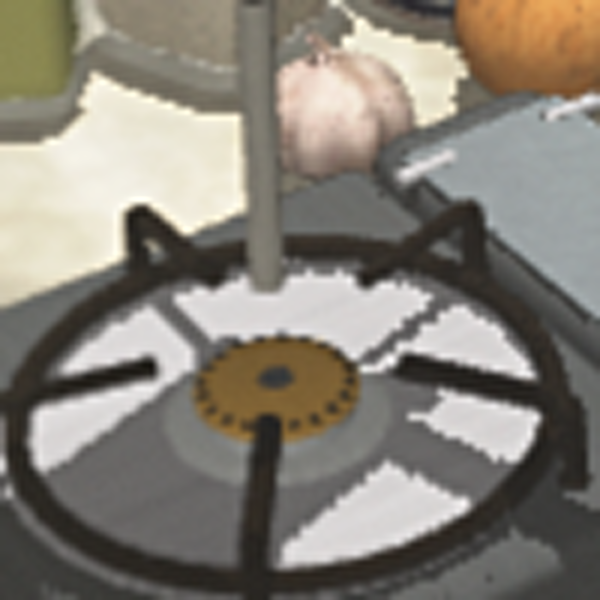

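```bash
cat > ms.py <<'E'
from h import *
from workcell import env
import sys
np.set_printoptions(precision=4,suppress=True)
a=list(map(float,sys.argv[1:])); W,S=env.camera_model("wrist"),env.camera_model("scene"); s=env.state()
c=lambda x,y,x0,y0:((x+.5)/6-.5+x0,(y+.5)/6-.5+y0)
tip=tri(W,c(a[0],a[1],225,130),S,c(a[2],a[3],155,205)); p,R=s["tool_pos"],s["ee_rot"]
print("tip",tip,"tcp",p,"off tool",R.T@(tip[0]-p),"delta tool",R.T@(np.array([.592,.242,.0840])-tip[0]),s["dq"].round(3))
E
python3 ms.py 336 350 266 286
```

```text
tip (array([0.5931, 0.2421, 0.1072]), np.float64(0.0005234717605696472)) tcp [0.5933 0.2403 0.2907] off tool [-0.0011 -0.0019  0.1835] delta tool [-0.0012  0.0002  0.0232] [-0.001 -0.008 -0.016 -0.002  0.003  0.001]
```

```bash
python3 -m inch '[[0,0,0,-0.001,0,0.006,-1],[0,0,0,0,0,0.005,-1],[0,0,0,0,0,0,-1]]'; python3 -m inch '[[0,0,0,0,0,0.005,-1],[0,0,0,0,0,0,-1],[0,0,0,0,0,0,-1]]'
```

```text
time: 8.17
tool_pos: [0.5928, 0.2407, 0.2794]
ee_rot: [[0.994, -0.106, 0.006], [-0.106, -0.994, -0.001], [0.006, -0.0, -1.0]]
force: [0.6, 0.8, -0.6]
opening: 0.199
time: 8.42
tool_pos: [0.5927, 0.2406, 0.2737]
ee_rot: [[0.994, -0.106, 0.006], [-0.106, -0.994, -0.001], [0.006, 0.0, -1.0]]
force: [0.1, -0.2, 0.6]
opening: 0.201
```

```bash
python3 -m inch '[[0,0,0,0,0,0.004,-1],[0,0,0,0,0,0,-1],[0,0,0,0,0,0,-1],[0,0,0,0,0,0,-1]]'; python3 look.py 8
```

```text
time: 8.75
tool_pos: [0.5929, 0.2406, 0.2693]
ee_rot: [[0.994, -0.106, 0.006], [-0.106, -0.994, -0.001], [0.006, 0.0, -1.0]]
force: [-0.7, -0.2, -0.4]
opening: 0.205
```

View pics/wc8.png

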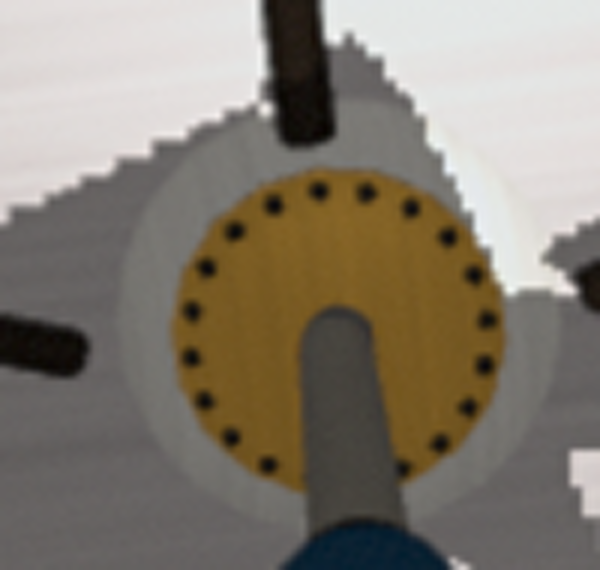

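View pics/sc8.png

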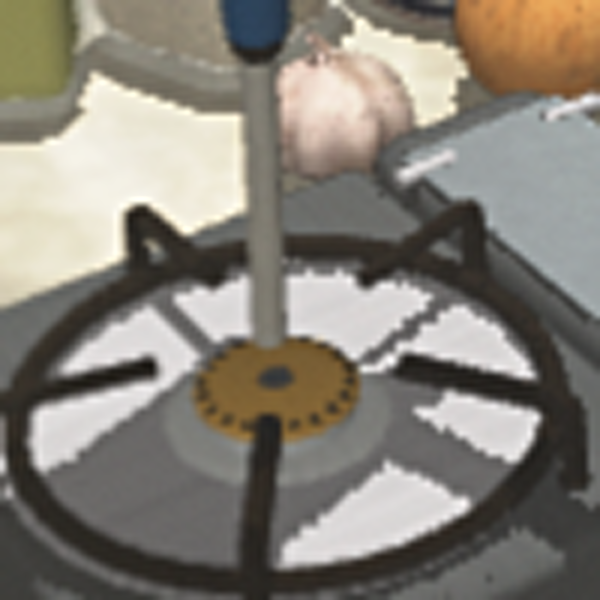

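```bash
python3 ms.py 338 342 269 342; python3 -m inch '[[0,0,0,0,0,0,-1],[0,0,0,0,0,0,-1],[0,0,0,0,0,0,-1]]'
```

```text
tip (array([0.5942, 0.2422, 0.0853]), np.float64(0.0005048368655874686)) tcp [0.593  0.2407 0.2695] off tool [-0.0001 -0.0016  0.1843] delta tool [-0.0022  0.0004  0.0012] [ 0.001 -0.002 -0.001  0.001 -0.001  0.   ]
time: 9.1
tool_pos: [0.5932, 0.2407, 0.2699]
ee_rot: [[0.994, -0.106, 0.007], [-0.106, -0.994, -0.0], [0.007, -0.0, -1.0]]
force: [0.1, -0.8, -0.5]
opening: 0.204
```

The tip is about 12 mm above the burner and about 2 mm off centre, and the arm is still. I'll check the other objects quickly, then hand in.

View pics/scene8.png

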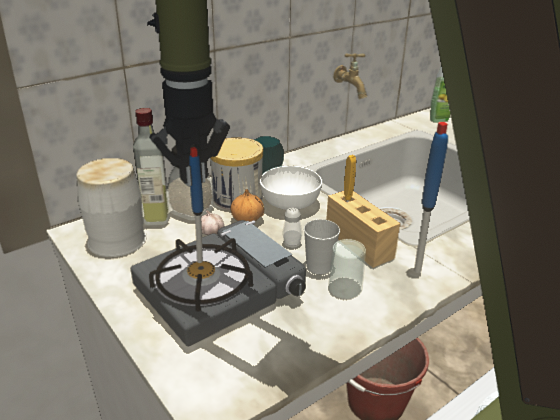

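The block (362,228), peeler (350,178), glasses (321,247) and (347,270), salt (292,228), onion, garlic and decoy are all at their starting pixels. The lighter stands upright over the burner at (200,265).

```bash
python3 -c "
from workcell import env
print(env.close_job()); s=env.state(); print(s['time'],s['tool_pos'],s['opening'])"
```

```text
the job is handed in; nothing more can be done
None
the job is handed in; nothing more can be done
```

I pulled the smaller lighter out of the block, carried it over the glasses and lowered it between the prongs. I handed the job in at about 9.1 s with the gripper still holding it; no verdict is reported.

- **Tip position:** my last two-view measurement put the tip about 12 mm above the burner top and about 2 mm off its middle. The calibration is good to about 2 mm.
- **Upright and still:** the tool was within about 0.4° of vertical. The lighter itself was within about 1° when measured above the stove. Joint speeds were about zero.
- **Grip and contact:** the jaws held at about 17 mm opening throughout. The wrist force stayed around 1 N in every reading, with no sign of contact with the stove.
- **Everything else:** in the last scene picture the block, peeler, glasses, salt, onion, garlic and the larger lighter all stood where they started.

The tool drifted a few mm and tilted up to about 3° during the longer moves, and I corrected this before gripping and before lowering. No check failed. The only disagreement was a few mm between views in the first estimates of the lighter's position.

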